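Score the potted ball on the pool scoring console

ROBOT

A 7-joint arm with a two-finger parallel gripper is mounted at the origin on the work surface. World frame = base frame: x ahead of the robot, y to its left, z up, the work surface at z = 0. Lengths are in m, angles in rad, forces in N, time in s.
With the tool pointing down it reaches from about 0.4 to 0.85 m from the base axis. Payload 10.4 kg.
Tool frame: the origin (TCP) lies at the very end of the fingers, on their centre line; the grasp point (between the pads) lies 19 mm behind it; z points along the fingers, y is the line along which they close (so a half turn about z gives the same grasp; the last joint's range is limited). The gripper opens to 87 mm and grips with 3 to 60 N. Pads are 19 mm wide; open, the fingers measure 117 mm over their backs; the gripper's body (75 mm by 190 mm) begins 51 mm behind the grasp point.
Start: joints at [-1.209, 0.332, -0.065, 1.46, 0.022, 1.35, -0.088], TCP at [0.235, 0.579, 0.223] pointing down, gripper open.
Joint ranges: [-2.6, 2.6], [-0.5, 2.12], [-1.47, 1.34], [0.16, 2.42], [-1.27, 4.41], [0.06, 2.06], [-2.6, 2.6]. Speed limits (rad/s): [2.22, 2.22, 2.79, 2.79, 3.14, 3.14, 3.14].

INTERFACE

Orientations are given as a unit quaternion [x, y, z, w].
In Python, from bench import * gives the robot as it stands.
- The arm moves only by the tool carry_out, never from a script. Its argument "deltas" is a list of rows, each an object with "hand": the finger opening in mm, from 0 to 87; "dp": the shift along the tool's x, y, z each as a share of 250 mm, from -1 to 1, a list of three; "spin": the turn about the tool's z as a share of pi rad, from -1 to 1. In form: [{"hand": hand, "dp": [dx, dy, dz], "spin": spin}, ...]. A call has 1 to 20 rows; each row is the pose to reach, as a shift and turn from the pose commanded when the call began, along the tool's axes at that moment, turning the shorter way round; what a row does not reach only later rows make up. A row lasts 1/10 s, in which the tool goes at most 50 mm and 8.59 degrees, less where a joint would pass 70% of its speed; a pose out of reach is approached as far as the arm can. A call with a number of a shift or a turn outside -1 to 1 is refused whole. A call with a gripper value outside its range is refused whole. The fingers move at their own pace and stop on an object; "force" is the grip in N (left out, the last holds). Time passes only in rows, so rows that repeat a pose let the fingers close. It gives the time, the measured TCP pose, the force, the opening and the grip force at its end, in the units of the state.
- read_state(): the state, without advancing time (a new reading comes with each control period).
- camera(name): name is "scene" or "top" or "wrist"; returns the picture (480x640x3 uint8, red, green, blue); there is no depth.
- get_calibration(name): a dict with "fx", "fy", "cx", "cy" (pixels), "R" (3x3) and "t" (3): a world point X has camera coordinates R X + t; the wrist camera has in their place "mount" (4x4, takes a point from camera to tool coordinates, whose origin is the TCP and whose axes are the flange's). Camera axes: x right, y down, z forward; pixel columns grow to the right and rows downward; lengths in m; the calibration is good to about 2 mm. A picture is of the moment at which its call begins: read the wrist's pose just before it. get_calibration takes no time and is no camera call.
- close_job(): hands the job in; it is judged then, once.
The state is a dict: "time": time; "joint_positions": joint angles; "joint_vel": joint speeds; "joint_torque": joint torques, N m; "ee_pos": TCP position; "eef_rot": TCP orientation; "ft_force": force on the tool from outside, world axes, zero at the start; "torque": the same for the moment, N m; "width": finger opening in m; "grip_force": force on a finger pad.
Only numpy, scipy, OpenCV 4.12 (cv2) and the standard library are available. Lean on these libraries where they do the work, as an engineer would, in place of code of your own. Each camera call takes 0.05 s, during which the arm holds its last target. There are 200 camera calls.

TASK

The ball lying alone in the brass catch tray has just been potted: on the scoring console, press the round button of the same colour gently with the fingertips until it is well down and let it come up again, then press the long white enter key the same way and let it come up too. Leave the other three buttons alone, do not shift or pick up any ball, chalk, the glass or the dart case, and finish with the hand clear.

Things in the scene. Friction and masses are not known exactly. Their poses are not given: they have to be found in the camera images.
- console: Fixed black slab 190 x 400 x 30 mm; origin at the centre of its underside, x across its short side away from the robot (yaw varies), y along its long side. Four round coloured buttons stand on it in a row along y, 40 mm from its centre towards +x, spaced 85 mm, the order of the colours varies. The long white enter key is 55 mm from its centre towards -x. One chalk cube stands on it.
- btn_red_top (a point): Centre of the top face of the red round push button (36 mm across, in a black collar 52 mm across and 12 mm high on the console top). The top face stands 54 mm above the table, 12 mm above the collar; this point goes down with the button.
- btn_red (a joint): Travel of the red button in m: 0 up, 0.010 fully down. A light spring returns it; it starts to move at 1.5 N and needs 4 N at half travel and 6.5 N fully down, on a hard stop; well down means at least half its travel.
- btn_yellow_top (a point): Centre of the top face of the yellow round push button (36 mm across, in a black collar 52 mm across and 12 mm high on the console top). The top face stands 54 mm above the table, 12 mm above the collar; this point goes down with the button.
- btn_yellow (a joint): Travel of the yellow button in m: 0 up, 0.010 fully down. A light spring returns it; it starts to move at 1.5 N and needs 4 N at half travel and 6.5 N fully down, on a hard stop; well down means at least half its travel.
- btn_blue_top (a point): Centre of the top face of the blue round push button (36 mm across, in a black collar 52 mm across and 12 mm high on the console top). The top face stands 54 mm above the table, 12 mm above the collar; this point goes down with the button.
- btn_blue (a joint): Travel of the blue button in m: 0 up, 0.010 fully down. A light spring returns it; it starts to move at 1.5 N and needs 4 N at half travel and 6.5 N fully down, on a hard stop; well down means at least half its travel.
- btn_green_top (a point): Centre of the top face of the green round push button (36 mm across, in a black collar 52 mm across and 12 mm high on the console top). The top face stands 54 mm above the table, 12 mm above the collar; this point goes down with the button.
- btn_green (a joint): Travel of the green button in m: 0 up, 0.010 fully down. A light spring returns it; it starts to move at 1.5 N and needs 4 N at half travel and 6.5 N fully down, on a hard stop; well down means at least half its travel.
- enter_top (a point): Centre of the top face of the long white enter key (32 mm in console x, 106 mm in console y), 48 mm above the table, 14 mm above the black surround it sinks into.
- enter (a joint): Travel of the white enter key in m: 0 up, 0.010 fully down. A light spring returns it; it starts to move at 1.5 N and needs 4 N at half travel and 6.5 N fully down, on a hard stop; well down means at least half its travel.
- catch_center (a point): Centre of the inner floor (6 mm above the table) of the catch tray: a small square brass-coloured open box, 72 mm square outside, 25 mm high, fixed, with exactly one ball in it. It stands to the left or the right of the console.
- ball_rack: Dark wooden ball rack, fixed open box 204 x 72 x 25 mm with three cells in a row along its x, origin at the centre of its underside. It holds the other three balls and stands on the other side of the console from the catch tray.
- ball_red_center (a point): Centre of the plain red pool ball (57 mm across, loose, 165 g). It lies in the catch tray or in a cell of the rack, its centre 35 mm above the table.
- ball_yellow_center (a point): Centre of the plain yellow pool ball (57 mm across, loose, 165 g). It lies in the catch tray or in a cell of the rack, its centre 35 mm above the table.
- ball_blue_center (a point): Centre of the plain blue pool ball (57 mm across, loose, 165 g). It lies in the catch tray or in a cell of the rack, its centre 35 mm above the table.
- ball_green_center (a point): Centre of the plain green pool ball (57 mm across, loose, 165 g). It lies in the catch tray or in a cell of the rack, its centre 35 mm above the table.
- chalk_a: Loose cue chalk cube, white with a blue top, 22 mm wide and 22 mm high, standing on the console top near one end of the enter key; origin at the centre of its underside.
- chalk_b: Another loose chalk cube of the same size, on the table to the left of the console; origin at the centre of its underside.
- tumbler: Loose empty glass tumbler, 72 mm across, 100 mm high, on the table beyond the console; origin at the centre of its underside.
- dart_case: Loose closed orange dart case, 70 x 160 x 26 mm, on the table beyond the console; origin at the centre of its underside.
Mind the look-alikes: they are no part of the job. Of the things shaped like the part that bears ball_green_center, the green one is meant. What is shaped like the part that bears catch_center but purple is not meant.

How it is judged:
By the outcome, as a careful person would: the job done as asked, in the order asked, and still so for the second after the job is handed in, with the robot touching nothing.
It also fails if it takes over 38 s, if anything falls off the work surface, if the arm or the gripper's body presses on something with over 40 N, if the wrist force passes 120 N, or if a joint passes its speed limit or range.

## Working session

There is one attempt and no reset: what is moved stays moved. The work goes in short steps, Python scripts to look and compute and a tool call to move; the robot and the scene stay as the last step left them, time stands still between calls to the robot, and variables do not carry over. Pictures are saved under pics/ and viewed, at most 10 in all, crops included, and the job is handed in when it is done.

Besides the shell and the picture viewer there is one more tool, called after "Call:" in YAML: its name, and indented under it one key for each argument. carry_out: Moves the arm, as the interface text tells. Its arguments: {"type":"object","properties":{"deltas":{"type":"array","items":{"type":"object","properties":{"hand":{"type":"number"},"dp":{"type":"array","items":{"type":"number","minimum":-1,"maximum":1}},"spin":{"type":"number","minimum":-1,"maximum":1}}}},"force":{"type":"number"}},"required":["deltas"]}

```bash
mkdir -p pics; python3 - <<'E'
from bench import *
import cv2
s=read_state();print(s['time'],s['ee_pos'],s['eef_rot'],s['width'])
for n in("top","scene"):
    cv2.imwrite(f"pics/{n}1.png",camera(n)[:,:,::-1]);print(get_calibration(n))
E
```

```text
0.0 [0.23446604 0.57894359 0.22176319] [ 1.91199375e-01  9.81550972e-01 -6.93444905e-04 -8.90954712e-05] 0.08689375316347955
{'fx': 560.2601734179593, 'fy': 560.2601734179593, 'cx': 321.3744492933036, 'cy': 244.18415582642731, 'R': array([[ 0.00714401, -0.99997395, -0.00102712],
       [-0.98811655, -0.00690158, -0.15355145],
       [ 0.15354036,  0.00211189, -0.98814012]]), 't': array([0.03259436, 0.55857065, 1.44036045])}
{'fx': 553.9739649045815, 'fy': 553.9739649045815, 'cx': 324.8762815202585, 'cy': 235.99538741691623, 'R': array([[ 0.85303987,  0.5215884 ,  0.01638641],
       [ 0.42491764, -0.67602469, -0.60202627],
       [-0.3029323 ,  0.52051529, -0.79830812]]), 't': array([-0.48775162, -0.18587811,  1.60460974])}
```

View pics/top1.png

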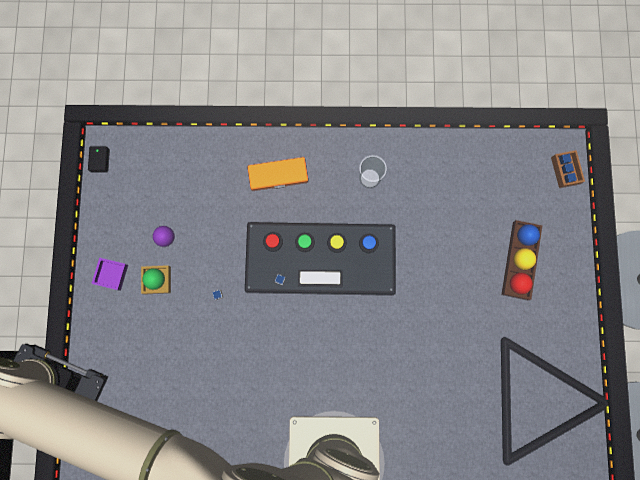

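View pics/scene1.png

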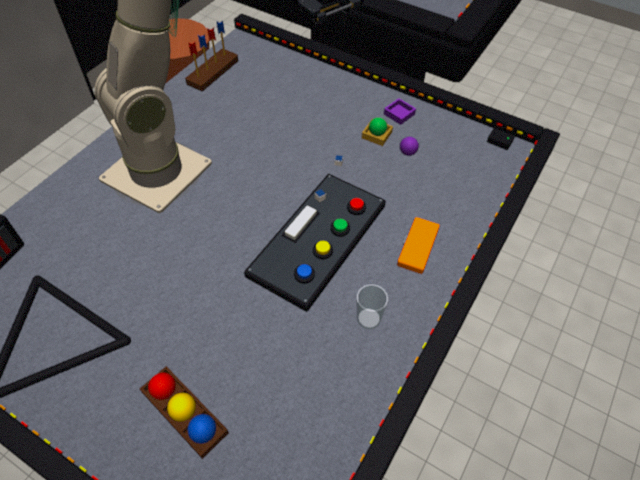

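The top view shows a green ball in the brass tray at (153,280). The look-alikes are the empty purple tray (110,275) and the loose purple ball (163,236). The rack on the right holds blue, yellow and red, so green was potted. The button row at the top reads red (272,241), green (305,241), yellow (337,242), blue (369,242). The enter key is at (320,278), with chalk at (280,280). In the scene view the green button is at (340,227) and the key at (301,222). Next I triangulate both and crop to confirm.

```bash
cat > h.py <<'E'
import cv2, numpy as np
from bench import *
def blob(im,lo,hi,near):
    m=cv2.inRange(cv2.cvtColor(im,cv2.COLOR_RGB2HSV),lo,hi)
    n,l,st,c=cv2.connectedComponentsWithStats(m)
    ok=[i for i in range(1,n) if st[i,4]>30]
    i=min(ok,key=lambda i:np.hypot(*(c[i]-near)))
    return c[i],st[i,4]
def P(n):
    k=get_calibration(n);K=np.array([[k['fx'],0,k['cx']],[0,k['fy'],k['cy']],[0,0,1]])
    return K@np.c_[k['R'],k['t']]
def tri(a,b):
    X=cv2.triangulatePoints(P('top'),P('scene'),np.float64(a).reshape(2,1),np.float64(b).reshape(2,1)).ravel();return X[:3]/X[3]
def onz(n,uv,z):
    M=P(n);A=np.c_[M[:,:2],-np.r_[uv,1]];return np.r_[np.linalg.solve(A,-(M[:,2]*z+M[:,3]))[:2],z]
E
python3 - <<'E'
from h import *
t=cv2.imread("pics/top1.png")[:,:,::-1].copy();s=cv2.imread("pics/scene1.png")[:,:,::-1].copy()
G=((45,90,60),(80,255,255));R=((0,150,80),(5,255,255));Y=((22,120,80),(35,255,255));B=((100,150,100),(125,255,255));W=((0,0,190),(180,50,255))
for n,c,a,b,z in(("red",R,(272,241),(357,205),.054),("green",G,(305,241),(340,227),.054),("yellow",Y,(337,242),(323,248),.054),("blue",B,(369,242),(305,272),.054),("enter",W,(320,278),(301,222),.048),("ball",G,(153,280),(378,127),.035)):
    p,q=blob(t,*c,a),blob(s,*c,b)
    print(n,p[0].round(1),p[1],q[0].round(1),q[1],tri(p[0],q[0]).round(4),onz('top',p[0],z).round(4),onz('scene',q[0],z).round(4))
for n,a in(("chalk",(280,280)),):print(n,onz('top',a,.052).round(4))
cr=np.hstack([cv2.resize(t[210:310,90:210],(480,400),interpolation=2),cv2.resize(t[210:310,250:325],(300,400),interpolation=2)])
cv2.imwrite("pics/crop1.png",cr[:,:,::-1])
E
```

```text
red [271.9 240.3] 139 [356.5 203.4] 127 [0.5672 0.1674 0.0484] [0.5662 0.1668 0.054 ] [0.5694 0.1633 0.054 ]
green [304.2 240.8] 146 [340.1 224.1] 158 [0.5663 0.0822 0.0498] [0.5652 0.0818 0.054 ] [0.5681 0.0795 0.054 ]
yellow [336.5 241.4] 150 [322.6 246.8] 174 [ 0.5655 -0.003   0.0487] [ 0.5643 -0.0032  0.054 ] [ 0.5679 -0.006   0.054 ]
blue [368.9 242. ] 141 [303.9 270. ] 157 [ 0.5642 -0.0882  0.0511] [ 0.5633 -0.0883  0.054 ] [ 0.5658 -0.0894  0.054 ]
enter [319.5 277.5] 477 [300.  220.8] 336 [0.4698 0.0408 0.0433] [0.4693 0.0407 0.048 ] [0.472  0.0377 0.048 ]
ball [152.9 278.5] 353 [377.6 125.6] 252 [0.4649 0.4799 0.0376] [0.4648 0.4804 0.035 ] [0.4641 0.483  0.035 ]
chalk [0.4617 0.1437 0.052 ]
```

View pics/crop1.png

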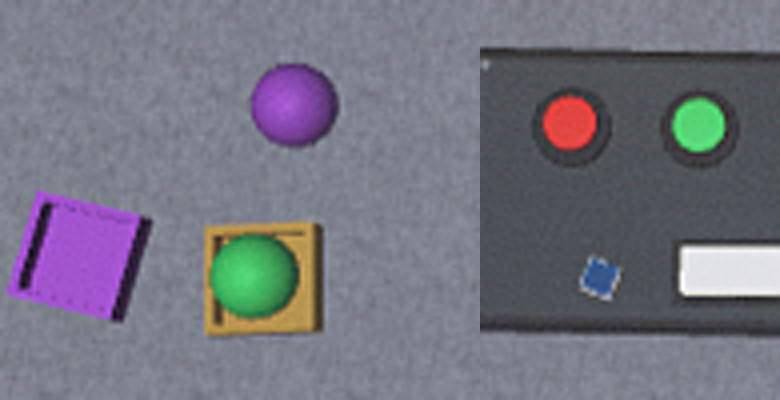

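Green is confirmed: the green ball sits in the brass tray, and the green button is second from the left. The four buttons come out 85 mm apart, 95 mm from the key row, at about 50 mm height, all matching the description. Targets are green at (0.566, 0.081) and enter at (0.470, 0.040). I close the hand and go there in stages.

Call:
carry_out:
  deltas:
    - {"hand":0,"dp":[-0.2,-0.13,0],"spin":-0.03}
    - {"hand":0,"dp":[-0.4,-0.27,0],"spin":-0.06}
    - {"hand":0,"dp":[-0.6,-0.4,0],"spin":-0.09}
    - {"hand":0,"dp":[-0.8,-0.54,0],"spin":-0.122}
    - {"hand":0,"dp":[-0.99,-0.67,0],"spin":-0.122}
    - {"hand":0,"dp":[-0.99,-0.67,0],"spin":-0.122}
    - {"hand":0,"dp":[-0.99,-0.67,0],"spin":-0.122}
    - {"hand":0,"dp":[-0.99,-0.67,0],"spin":-0.122}
    - {"hand":0,"dp":[-0.99,-0.67,0],"spin":-0.122}
    - {"hand":0,"dp":[-0.99,-0.67,0],"spin":-0.122}
  force: 10

```text
time: 1.1
ee_pos: [0.4002, 0.3324, 0.2224]
eef_rot: [-0.0, 1.0, 0.0, -0.0]
ft_force: [1.0, -0.8, -0.6]
width: 0.015
grip_force: 0.0
```

Call:
carry_out:
  deltas:
    - {"hand":0,"dp":[-0.13,-0.2,0],"spin":0}
    - {"hand":0,"dp":[-0.26,-0.4,0.1],"spin":0}
    - {"hand":0,"dp":[-0.4,-0.6,0.2],"spin":0}
    - {"hand":0,"dp":[-0.53,-0.8,0.3],"spin":0}
    - {"hand":0,"dp":[-0.663,-1.0,0.4],"spin":0}
    - {"hand":0,"dp":[-0.663,-1.0,0.49],"spin":0}
    - {"hand":0,"dp":[-0.663,-1.0,0.49],"spin":0}
    - {"hand":0,"dp":[-0.663,-1.0,0.49],"spin":0}
    - {"hand":0,"dp":[-0.663,-1.0,0.49],"spin":0}
    - {"hand":0,"dp":[-0.663,-1.0,0.49],"spin":0}
    - {"hand":0,"dp":[-0.663,-1.0,0.49],"spin":0}

```text
time: 2.2
ee_pos: [0.5665, 0.0828, 0.101]
eef_rot: [-0.001, 1.0, 0.001, 0.001]
ft_force: [0.8, -0.1, -0.4]
width: 0.0004
grip_force: 0.0
```

```bash
python3 - <<'E'
from h import *
s=read_state();im=camera('wrist');k=get_calibration('wrist')
print(s['time'],s['ee_pos'],s['eef_rot'],s['ft_force'],s['width'])
cv2.imwrite("pics/w1.png",im[:,:,::-1])
from scipy.spatial.transform import Rotation as Ro
M=np.array(k['mount']);R=Ro.from_quat(s['eef_rot']).as_matrix()
o=R@M[:3,3]+s['ee_pos']
def hit(uv,z):
    d=R@M[:3,:3]@np.array([(uv[0]-k['cx'])/k['fx'],(uv[1]-k['cy'])/k['fy'],1]);return (o+d*(z-o[2])/d[2]).round(4)
m=cv2.inRange(cv2.cvtColor(im,cv2.COLOR_RGB2HSV),(45,90,60),(80,255,255))
n,l,st,c=cv2.connectedComponentsWithStats(m)
for i in range(1,n):
    if st[i,4]>200: print(st[i],c[i].round(1),hit(c[i],.054))
tip=M[:3,:3].T@(-M[:3,3]);print('tip px',k['fx']*tip[0]/tip[2]+k['cx'],k['fy']*tip[1]/tip[2]+k['cy'])
E
```

```text
2.2 [0.56653339 0.08282741 0.10095162] [-5.16949191e-04  9.99999532e-01  5.54079282e-04  6.00639794e-04] [ 0.81996739 -0.06981561 -0.40279783] 0.0004209098377649828
[ 280  237   63   61 2379] [311.2 262.4] [0.5637 0.0808 0.054 ]
tip px 315.00348433249167 299.52715451485466
```

View pics/w1.png

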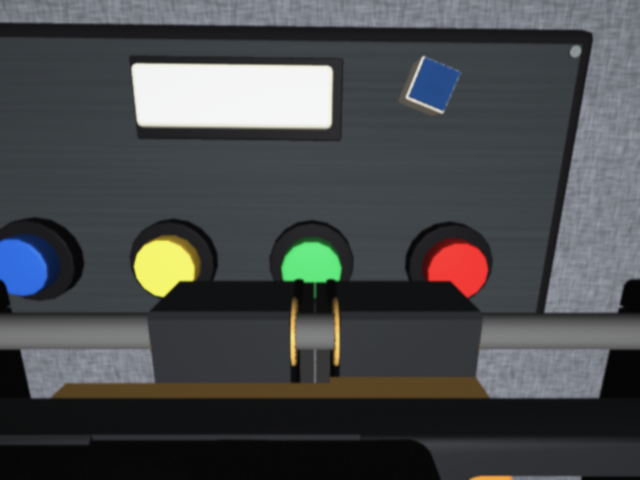

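The wrist view shows the green button directly below the fingertips at (311,262). Red (457,268) and yellow (167,266) are on either side, the enter key is at (233,96) and the chalk at (433,85). The wrist estimate of y = 0.081 agrees with the cameras. I go down gradually.

Call:
carry_out:
  deltas:
    - {"hand":0,"dp":[0,-0.006,0.08],"spin":0}
    - {"hand":0,"dp":[0,-0.006,0.15],"spin":0}
    - {"hand":0,"dp":[0,-0.006,0.17],"spin":0}
    - {"hand":0,"dp":[0,-0.006,0.18],"spin":0}
    - {"hand":0,"dp":[0,-0.006,0.19],"spin":0}
    - {"hand":0,"dp":[0,-0.006,0.2],"spin":0}
    - {"hand":0,"dp":[0,-0.006,0.21],"spin":0}
    - {"hand":0,"dp":[0,-0.006,0.215],"spin":0}
    - {"hand":0,"dp":[0,-0.006,0.215],"spin":0}
    - {"hand":0,"dp":[0,-0.006,0.215],"spin":0}

```text
time: 3.25
ee_pos: [0.5669, 0.0798, 0.0467]
eef_rot: [0.001, 1.0, 0.0, 0.0]
ft_force: [-1.3, 0.9, 4.3]
width: 0.0003
grip_force: 2.6
```

The wrist force is about 4.5 N, so the button is past half travel. I push 1 mm further for margin.

Call:
carry_out:
  deltas:
    - {"hand":0,"dp":[0,0,0.004],"spin":0}
    - {"hand":0,"dp":[0,0,0.004],"spin":0}
    - {"hand":0,"dp":[0,0,0.004],"spin":0}

```text
time: 3.55
ee_pos: [0.5669, 0.0798, 0.0458]
eef_rot: [0.001, 1.0, 0.0, 0.0]
ft_force: [-1.6, 1.5, 6.0]
width: 0.0007
grip_force: 2.8
```

Call:
carry_out:
  deltas:
    - {"hand":0,"dp":[0,0,-0.02],"spin":0}
    - {"hand":0,"dp":[0,0,-0.04],"spin":0}
    - {"hand":0,"dp":[0,0,-0.1],"spin":0}
    - {"hand":0,"dp":[0,0,-0.2],"spin":0}
    - {"hand":0,"dp":[0.2,-0.08,-0.21],"spin":0}
    - {"hand":0,"dp":[0.386,-0.16,-0.21],"spin":0}
    - {"hand":0,"dp":[0.386,-0.16,-0.21],"spin":0}
    - {"hand":0,"dp":[0.386,-0.16,-0.21],"spin":0}
    - {"hand":0,"dp":[0.386,-0.16,-0.21],"spin":0}

```text
time: 4.45
ee_pos: [0.4711, 0.0399, 0.0987]
eef_rot: [0.001, 1.0, 0.0, 0.001]
ft_force: [-0.2, 0.4, -0.0]
width: 0.0002
grip_force: 0.0
```

```bash
python3 - <<'E'
from h import *
s=read_state();print(s['time'],s['ee_pos'],s['ft_force'])
t=camera('top');cv2.imwrite("pics/t2.png",t[:,:,::-1])
sc=camera('scene')
print(blob(sc,(45,90,60),(80,255,255),(340,224)))
cv2.imwrite("pics/c2.png",cv2.resize(sc[160:310,230:400],(680,600),interpolation=2)[:,:,::-1])
E
```

```text
4.45 [0.47111564 0.03992999 0.0987252 ] [-0.17739498  0.44063039 -0.03847487]
(array([339.99378882, 224.26086957]), np.int32(161))
```

View pics/c2.png

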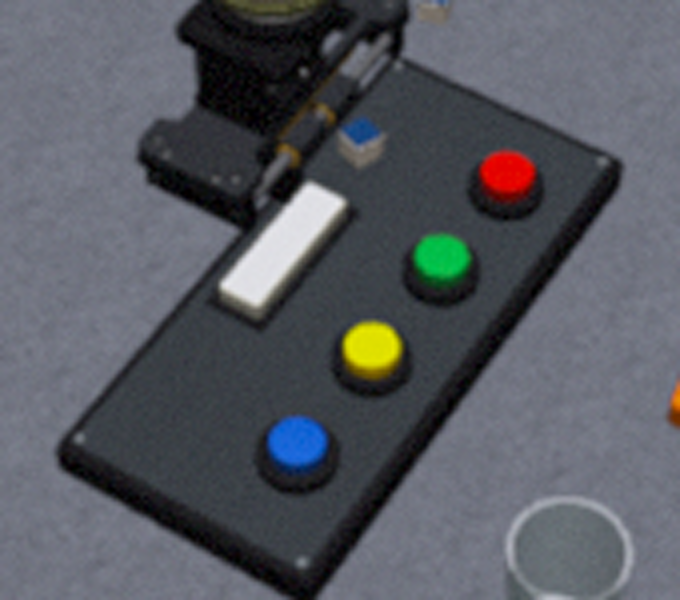

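The crop shows the green button back up and unmoved (blob at 340,224, as before), the other buttons up, and the chalk in place. The fingertips should be just above the key in this view, so I check their projection before pressing.

```bash
python3 - <<'E'
from h import *
for z in (.0987,.12,.17):
  p=P('scene')@np.r_[.4711,.0399,z,1];u=p[:2]/p[2];print(z,u,(u-[230,160])*4)
s=cv2.imread("pics/t2.png");cv2.imwrite("pics/c3.png",cv2.resize(s[200:320,230:410],(780,520),interpolation=2))
im=camera('wrist');cv2.imwrite("pics/w2.png",im[:,:,::-1])
E
```

```text
0.0987 [299.83637502 207.54729852] [279.34550008 190.1891941 ]
0.12 [299.66878628 202.07639847] [278.67514511 168.30559386]
0.17 [299.25876121 188.69121442] [277.03504483 114.7648577 ]
```

View pics/w2.png

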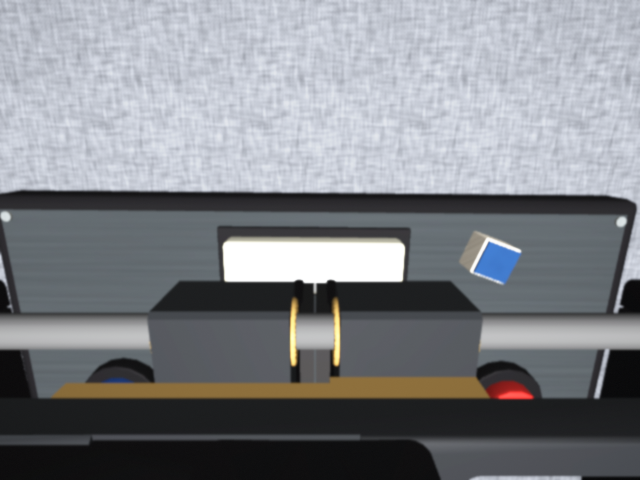

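The wrist view shows the key (columns 223–405) centred under the fingertips (column 315), with the chalk at (490,258) well to the side. The projected tip position also agrees with the scene crop. I press the enter key.

Call:
carry_out:
  deltas:
    - {"hand":0,"dp":[0,0,0.08],"spin":0}
    - {"hand":0,"dp":[0,0,0.15],"spin":0}
    - {"hand":0,"dp":[0,0,0.18],"spin":0}
    - {"hand":0,"dp":[0,0,0.2],"spin":0}
    - {"hand":0,"dp":[0,0,0.21],"spin":0}
    - {"hand":0,"dp":[0,0,0.22],"spin":0}
    - {"hand":0,"dp":[0,0,0.23],"spin":0}
    - {"hand":0,"dp":[0,0,0.235],"spin":0}
    - {"hand":0,"dp":[0,0,0.235],"spin":0}
    - {"hand":0,"dp":[0,0,0.235],"spin":0}

```text
time: 5.6
ee_pos: [0.4701, 0.0396, 0.0394]
eef_rot: [0.001, 1.0, 0.0, 0.0]
ft_force: [-2.4, -1.3, 5.3]
width: 0.0
grip_force: 2.8
```

The key is about 8.5 mm down at 5.3 N, well past half. I release it and retreat upward.

Call:
carry_out:
  deltas:
    - {"hand":0,"dp":[0,0,-0.02],"spin":0}
    - {"hand":0,"dp":[0,0,-0.04],"spin":0}
    - {"hand":0,"dp":[0,0,-0.1],"spin":0}
    - {"hand":0,"dp":[0,0,-0.25],"spin":0}
    - {"hand":0,"dp":[0,0,-0.4],"spin":0}
    - {"hand":0,"dp":[0,0,-0.6],"spin":0}
    - {"hand":0,"dp":[0,0,-0.7],"spin":0}
    - {"hand":0,"dp":[0,0,-0.7],"spin":0}
    - {"hand":0,"dp":[0,0,-0.7],"spin":0}
    - {"hand":0,"dp":[0,0,-0.7],"spin":0}

```text
time: 6.6
ee_pos: [0.4693, 0.0395, 0.213]
eef_rot: [0.001, 1.0, -0.0, -0.001]
ft_force: [0.4, 0.1, -0.5]
width: 0.0005
grip_force: 0.0
```

```bash
python3 - <<'E'
from h import *
s=read_state();print(s['time'],s['ee_pos'],s['ft_force'])
cv2.imwrite("pics/s3.png",camera('scene')[:,:,::-1])
E
```

```text
6.6 [0.46932705 0.03945647 0.21297078] [ 0.35652695  0.09535338 -0.52156628]
```

View pics/s3.png

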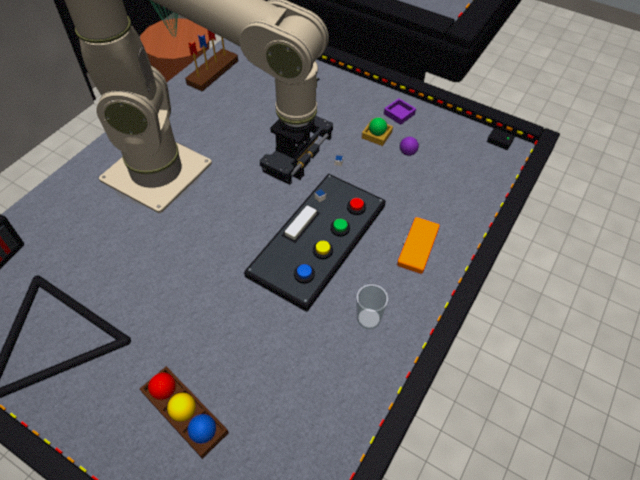

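The hand is clear above the console. The key (301,222) and all the buttons are up, and the balls, chalks, glass and case are where they were.

```bash
python3 -c "
from bench import *
print(close_job())"
```

```text
the job is handed in; nothing more can be done
None
```

I pressed the green button (to match the green ball in the brass tray) and then the white enter key, each about 8 mm down at 5–6 N and released; the last image shows nothing else moved and the hand clear, and the job is handed in at about 7 s of the 38 s allowed.

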